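Make up a set load on a sprung pan scale

ROBOT

A 6-joint arm with a two-finger parallel gripper is mounted at the origin on a cart in front of the work surface, level with it; the furniture and walls round the work are solid. World frame = base frame: x ahead of the robot, y to its left, z up, the work surface at z = 0. Lengths are in m, angles in degrees, forces in N, time in s.
With the tool pointing down it reaches from about 0.3 to 0.75 m from the base axis. Payload 8.5 kg.
Tool frame: the origin (TCP) lies midway between the tips of the shut fingers; the grasp point (between the pads) lies 19 mm behind it; z points along the fingers, y is the line along which they close (so a half turn about z gives the same grasp; the last joint's range is limited). The gripper opens to 85 mm and grips with 20 to 120 N. Pads are 22 mm wide; open, the fingers measure 114 mm over their backs; the gripper's body (76 mm by 85 mm) begins 54 mm behind the grasp point. The pads swing forward as they close: fully open they stand 13 mm farther back than shut.
Start: joints at [59.513, 21.807, 74.336, -0, 83.858, -12.336], TCP at [0.171, 0.523, 0.231] pointing down, gripper open.
Joint ranges: [-178.18, 178.18], [-50.72, 133.34], [12.68, 142.11], [-81.47, 261.47], [9.98, 163.14], [-165.26, 165.26]. Speed limits (degrees/s): [136.94, 136.94, 180, 180, 180, 180].

INTERFACE

Orientations are given as a 3x3 rotation matrix whose columns are the frame's x, y, z axes.
In Python, from rig import env, viewer, recognise, pinpoint gives the robot as it stands.
- The arm moves only by the tool move_arm, never from a script. Its argument "plan" is text: rows parted by semicolons, each of 7 numbers parted by spaces: the shift along the tool's x, y, z in m, then the turn, a rotation vector about the tool's x, y, z in rad, then the finger opening in m, from 0 to 0.0854. A call has 1 to 12 rows; each row shifts and turns the commanded pose from where the row before left it, along the tool's axes as they then stand; what a row does not reach is not made up. A row lasts 1/8 s, in which the tool goes at most 62.5 mm and 10.7 degrees, less where a joint would pass 70% of its speed; a pose out of reach is approached as far as the arm can. A call is refused whole if a number of a shift passes 0.0625 or a number of a turn 0.188, either way. A call with a gripper value outside its range is refused whole. The fingers move at their own pace and stop on an object; "grip_force" is the grip in N (left out, the last holds). Time passes only in rows, so rows that do not move let the fingers close. It gives the time, the measured TCP pose, the force, the opening and the grip force at its end, in the units of the state.
- env.observe(): the state, without advancing time (a new reading comes with each control period).
- viewer.get_image(name): name is "scene" or "side" or "wrist"; returns (picture, depth): 400x640x3 uint8, red, green, blue; 400x640 float32, m along the optical axis (not along the pixel's ray), 0 where there is no reading.
- viewer.calibration(name): a dict with "fx", "fy", "cx", "cy" (pixels), "R" (3x3) and "t" (3): a world point X has camera coordinates R X + t. Camera axes: x right, y down, z forward; pixel columns grow to the right and rows downward; lengths in m; the calibration is good to about 2 mm. A picture is of the moment at which its call begins: read the wrist's pose just before it. calibration takes no time and is no camera call; for the wrist camera it gives the pose at the moment of the call.
- env.close_job(): hands the job in; it is judged then, once.
Trained networks look in the newest picture that a camera, given by its name, has taken for a name from the list of things; names that differ only in an ending like _2 or _b are one class to them, and where a whole thing is asked for, a point or a joint stands for the part that bears it (a point fixed in the world has none). Each returns a list of dicts, best first, with "conf" (0 to 1); they miss things now and then, are a little off and sometimes report something else, mostly with a low value. They report only what shows in the picture. A call takes as long as a camera call. They do not tell look-alikes from the thing itself.
- recognise(camera, name): "extent" ([centre column, centre row, width, height] in pixels, round what is visible of it).
- pinpoint(camera, name): "pixel" ([column, row] in pixels: a listed point, or the origin of a listed thing).
The state is a dict: "time_s": time; "q": joint angles; "qvel": joint speeds; "joint_efforts": joint torques, N m; "position": TCP position; "tool_rot": TCP orientation; "ft_force": force on the tool from outside, world axes, zero at the start; "wrist_torque": the same for the moment, N m; "grip_width": finger opening in m; "gripper_force": force on a finger pad.
Only numpy, scipy, OpenCV 4.12 (cv2) and the standard library are available. Lean on these libraries where they do the work, as an engineer would, in place of code of your own. Each camera call takes 0.05 s, during which the arm holds its last target. There are 200 camera calls.

TASK

Make up the load on the sprung scale: stand reagent bottles and dropper bottles from the bench on its pan, as many of each as it takes, until the pan has sunk so far that the pointer rests against the index tab, between the tab's upper and lower edges. Set the bottles down gently, without dropping them, and leave every bottle upright, on the pan or on the bench. Do not shift the index tab or the other things lying about.

Things in the scene. Friction and masses are not known exactly. Their poses are not given: they have to be found in the camera images.
- scale: sprung pan scale on a grey base 170 x 300 mm, fixed to the bench. Origin: on the bench top under the pan's centre; x to the back of the scale, y to its left, z up. At y = -158 mm (right of the pan seen from the front) stands a column 34 x 20 mm, top at 175 mm, with a white plate 64 mm wide facing -x, lines every 10 mm; nothing else rises above the pan
- pan_floor (a point): centre of the pan's inner floor. The pan is an open metal tray, 160 mm (scale x) by 220 mm (scale y) outside, wall 4 mm thick and rim 10 mm above the inner floor; unloaded the floor is 136 mm above the bench. The pan only moves straight down and does not tilt, wherever the load stands on it
- pan (a joint): how far the pan has sunk from its unloaded height, m: 0 empty, 0.062 at the bottom stop. The spring gives 10 mm for every 100 g of load, damped; it settles in about a second after being let go
- pointer (a point): tip of the thin black pointer that is fixed to the right end of the pan and moves up and down with it in front of the white plate
- index_tab (a joint): setting of the index tab, m, on the same scale as joint pan: the load is right when joint pan equals this value; drawn between 0.018 and 0.044. Stiff sliding clip, to be left alone
- index (a point): middle of the left edge of the dark steel index tab, a block 15 mm high that is clipped to the right edge of the white plate, beside the pointer's tip; its upper and lower edges are 7.5 mm above and below this point
- reagent_a: pale reagent bottle with a beige label, 49 mm round body, black screw cap on top, 95 mm tall in all, filled, weighs 200 g (within 5 %); loose, upright at the start. Origin: centre of its underside, z up along its axis. Grip it round the cap (26 mm across, 79 to 95 mm above the underside; the shoulders below it slope, the body is straight only up to 45 mm)
- reagent_b: another of the same: pale reagent bottle with a beige label, 49 mm round body, black screw cap on top, 95 mm tall in all, filled, weighs 200 g (within 5 %); loose, upright at the start. Origin: centre of its underside, z up along its axis. Grip it round the cap (26 mm across, 79 to 95 mm above the underside; the shoulders below it slope, the body is straight only up to 45 mm)
- dropper_a: squeeze dropper bottle with a dark printed band, white shoulder and nozzle; 49 mm round body up to 64 mm height, nozzle tip at 107 mm; weighs 100 g (within 5 %); loose, upright at the start. Origin: centre of its underside, z up. Grip it round the body 40 to 60 mm above its underside
- dropper_b: another of the same: squeeze dropper bottle with a dark printed band, white shoulder and nozzle; 49 mm round body up to 64 mm height, nozzle tip at 107 mm; weighs 100 g (within 5 %); loose, upright at the start. Origin: centre of its underside, z up. Grip it round the body 40 to 60 mm above its underside
- jar: bystander: open glass jar, 60 mm across, 85 mm tall, on the bench; origin centre of underside
- crucible: bystander: small porcelain crucible, 45 mm across, 36 mm tall; origin centre of underside
- lid: bystander: white screw lid lying upside down among the bottles, 82 mm across, 15 mm high; origin centre of underside
- tongs: bystander: crucible tongs lying near the front edge of the bench, 125 x 12 x 9 mm; origin centre of underside
There are look-alikes about, which are no part of the job. What is shaped like the reagent_a but purple is not meant. Leave any green look-alike of the reagent_b alone.

How it is judged:
By the outcome, as a careful person would: the job done as asked, in the order asked, and still so for the second after the job is handed in, with the robot touching nothing.
It also fails if it takes over 58 s, if anything falls off the work surface, if the arm or the gripper's body presses on something with over 40 N, if the wrist force passes 120 N, or if a joint passes its speed limit or range.

## Working session

There is one attempt and no reset: what is moved stays moved. The work goes in short steps, Python scripts to look and compute and a tool call to move; the robot and the scene stay as the last step left them, time stands still between calls to the robot, and variables do not carry over. Pictures are saved under pics/ and viewed, at most 10 in all, crops included, and the job is handed in when it is done.

Besides the shell and the picture viewer there is one more tool, called after "Request:" as name(argument=value, ...) on one line, values as JSON. move_arm: Moves the arm, as the interface text tells. Its arguments: {"type":"object","properties":{"plan":{"type":"string"},"grip_force":{"type":"number"}},"required":["plan"]}

```bash
mkdir -p pics; ls; cat > h.py <<'E'
import numpy as np, cv2, sys
from rig import env, viewer, recognise, pinpoint
def ray(cam,px):
    c=viewer.calibration(cam); d=np.array([(px[0]-c['cx'])/c['fx'],(px[1]-c['cy'])/c['fy'],1.])
    R=np.array(c['R']);t=np.array(c['t']); return -R.T@t, R.T@d
def atz(cam,px,z):
    o,d=ray(cam,px); return o+d*(z-o[2])/d[2]
def atdepth(cam,px,D):
    o,d=ray(cam,px); return o+d*D
def proj(cam,X):
    c=viewer.calibration(cam); p=np.array(c['R'])@X+np.array(c['t']); return np.array([c['fx']*p[0]/p[2]+c['cx'],c['fy']*p[1]/p[2]+c['cy']])
E
python3 - <<'E'
from h import *
np.set_printoptions(precision=3,suppress=True)
for cam in ['scene','side']:
    im,d=viewer.get_image(cam); cv2.imwrite(f'pics/{cam}0.png',im[:,:,::-1]); np.save(f'pics/{cam}0.npy',d)
    for n in ['reagent_a','dropper_a','scale','pan_floor','pointer','index','jar','crucible','lid','tongs']:
        for r in pinpoint(cam,n)[:5]:
            if r['conf']<.2: continue
            z={'pan_floor':.136}.get(n,0)
            print(cam,n,np.round(r['pixel']),round(r['conf'],2),atz(cam,r['pixel'],z) if n not in('pointer','index') else '')
    c=viewer.calibration(cam); print(-np.array(c['R']).T@c['t'],np.array(c['R'])[2])
E
```

```text
pics
scene reagent_a [204. 335.] 0.96 [0.661 0.352 0.   ]
scene reagent_a [248. 332.] 0.86 [0.579 0.308 0.   ]
scene reagent_a [336. 293.] 0.79 [0.451 0.138 0.   ]
scene reagent_a [318. 258.] 0.6 [ 0.531  0.063 -0.   ]
scene dropper_a [321. 358.] 0.79 [0.414 0.294 0.   ]
scene dropper_a [285. 285.] 0.73 [0.566 0.168 0.   ]
scene scale [373. 202.] 0.79 [ 0.479 -0.181  0.   ]
scene pan_floor [383. 162.] 0.55 [ 0.468 -0.193  0.136]
scene pointer [407. 129.] 0.82 
scene index [403. 140.] 0.48 
scene jar [242. 247.] 0.97 [ 0.719  0.112 -0.   ]
scene crucible [215. 288.] 0.87 [0.71  0.242 0.   ]
scene crucible [302. 315.] 0.69 [0.496 0.222 0.   ]
scene lid [404. 140.] 0.75 [ 0.489 -0.492  0.   ]
scene lid [300. 318.] 0.63 [0.496 0.229 0.   ]
scene tongs [382. 271.] 0.59 [0.376 0.035 0.   ]
[0.228 0.677 0.849] [ 0.312 -0.648 -0.695]
side reagent_a [260. 220.] 0.93 [0.445 0.142 0.   ]
side reagent_a [304. 224.] 0.8 [0.541 0.066 0.   ]
side reagent_a [276. 173.] 0.67 [0.581 0.316 0.   ]
side reagent_a [294. 160.] 0.6 [0.667 0.352 0.   ]
side dropper_a [227. 195.] 0.89 [ 0.408  0.288 -0.   ]
side dropper_a [296. 197.] 0.75 [0.579 0.18  0.   ]
side scale [337. 296.] 0.63 [ 0.483 -0.199  0.   ]
side pan_floor [338. 257.] 0.75 [ 0.477 -0.201  0.136]
side pointer [366. 306.] 0.63 
side index [369. 320.] 0.43 
side jar [348. 196.] 0.7 [0.714 0.109 0.   ]
side crucible [322. 175.] 0.51 [0.704 0.239 0.   ]
side lid [265. 202.] 0.53 [ 0.489  0.204 -0.   ]
side tongs [253. 250.] 0.56 [ 0.378  0.043 -0.   ]
[ 0.036 -0.847  0.92 ] [ 0.398  0.661 -0.636]
```

```bash
python3 - <<'E'
import cv2
a=cv2.imread('pics/scene0.png')[95:395,150:450]; b=cv2.imread('pics/side0.png')[120:345,190:415]
cv2.imwrite('pics/c1.png',cv2.hconcat([cv2.resize(a,(400,400),interpolation=cv2.INTER_CUBIC),cv2.resize(b,(400,400),interpolation=cv2.INTER_CUBIC)]))
s=cv2.imread('pics/scene0.png')[100:190,350:450]; t=cv2.imread('pics/side0.png')[270:360,320:420]
cv2.imwrite('pics/c2.png',cv2.hconcat([cv2.resize(x,(400,360),interpolation=cv2.INTER_CUBIC) for x in (s,t)]))
E
```

```text
(no output)
```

View pics/c1.png

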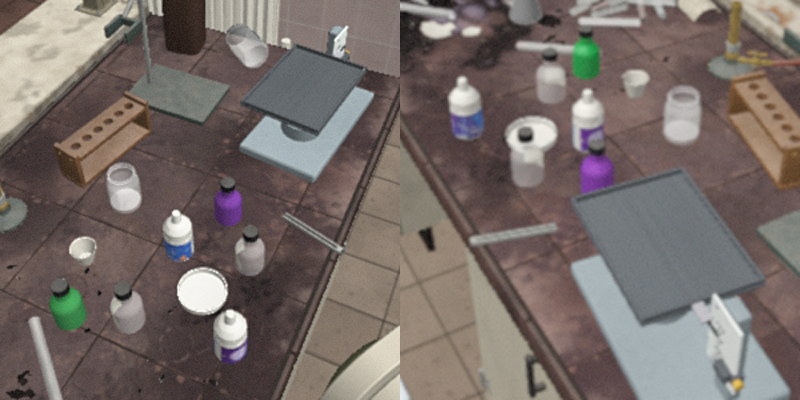

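View pics/c2.png

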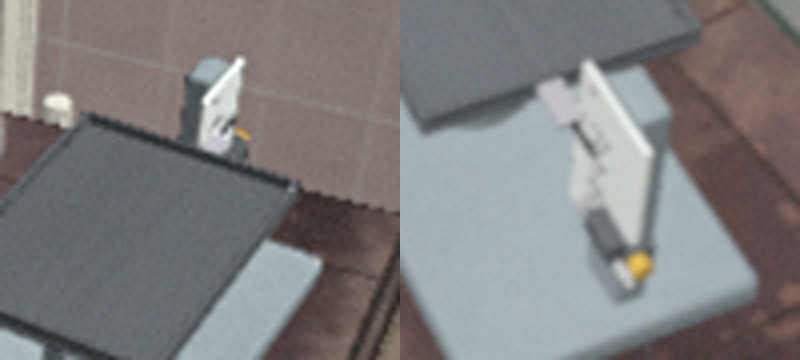

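The crops show four reagent-shaped bottles in the scene picture. The pale ones with labels are at (248,332) and (336,293), and they fit the description. The purple one at (318,258) and the green one at (204,335) are look-alikes to leave alone. The droppers are at (321,358) and (285,285). In the side view the pointer tip is near (369,308) and the dark tab near (371,329). Next I measure the scale.

```bash
cat >> h.py <<'E'
def cloud(cam,D):
    c=viewer.calibration(cam); v,u=np.mgrid[0:400,0:640]
    p=np.stack([(u-c['cx'])/c['fx']*D,(v-c['cy'])/c['fy']*D,D],-1)
    P=(p-np.array(c['t']))@np.array(c['R']); P[D<=0]=np.nan; return P
E
python3 - <<'E'
from h import *
np.set_printoptions(precision=4,suppress=True)
for cam in ['scene','side']:
    P=cloud(cam,np.load(f'pics/{cam}0.npy')).reshape(-1,3)
    m=(np.abs(P[:,2]-.14)<.012)&(np.hypot(P[:,0]-.47,P[:,1]+.2)<.15)
    Q=P[m]; print(cam,m.sum(),np.median(Q[:,2]),cv2.minAreaRect((Q[:,:2]*1000).astype(np.float32)))
    # bottles
    for n,b,z in [('rA',(.58,.312),.095),('rB',(.448,.14),.095),('dA',(.411,.291),.107),('dB',(.572,.174),.107)]:
        near=np.hypot(P[:,0]-b[0],P[:,1]-b[1])<.04
        lo,hi=((.080,.1) if n[0]=='r' else (.085,.115))
        q=P[near&(P[:,2]>lo)&(P[:,2]<hi)]; print(n,len(q),np.median(q,0),q.min(0),q.max(0))
        q=P[near&(P[:,2]>.015)&(P[:,2]<.045)]; print('   body',q.min(0),q.max(0))
P=cloud('side',np.load('pics/side0.npy'))
for px in [(369,308),(367,300),(371,329),(373,335),(375,310),(378,330)]: print(px,P[px[1],px[0]])
print(env.observe()['time_s'],env.observe()['tool_rot'])
c=viewer.calibration('wrist');print(c['fx'],c['cx'],c['cy'],-np.array(c['R']).T@c['t'],c['R'])
E
```

```text
scene 3759 0.13497194810020055 ((479.52325439453125, -215.82102966308594), (267.32220458984375, 161.1656036376953), 83.13915252685547)
rA 157 [0.5761 0.3166 0.0923] [0.5653 0.3017 0.0803] [0.5902 0.3266 0.0966]
   body [0.5531 0.2989 0.0152] [0.5922 0.3391 0.045 ]
rB 128 [0.4482 0.1409 0.0919] [0.4369 0.1264 0.0802] [0.4611 0.1511 0.0961]
   body [0.4247 0.1357 0.0151] [0.4694 0.1631 0.0449]
dA 114 [0.4118 0.2949 0.0953] [0.4011 0.2831 0.085 ] [0.4279 0.3031 0.1084]
   body [0.3885 0.2874 0.0155] [0.4329 0.3172 0.0448]
dB 94 [0.5672 0.1687 0.0941] [0.5573 0.1511 0.085 ] [0.5818 0.1779 0.1083]
   body [0.5447 0.1498 0.015 ] [0.5926 0.1914 0.0449]
side 5816 0.13643826835226022 ((478.56591796875, -217.86331176757812), (265.4129333496094, 161.5853729248047), 83.0368881225586)
rA 61 [0.5763 0.3061 0.0926] [0.564  0.2962 0.0801] [0.5886 0.326  0.097 ]
   body [0.5522 0.2851 0.0151] [0.6014 0.3263 0.0448]
rB 86 [0.447  0.1305 0.0924] [0.4363 0.1217 0.08  ] [0.4598 0.1488 0.098 ]
   body [0.4236 0.1087 0.015 ] [0.4686 0.1456 0.0449]
dA 62 [0.4112 0.2846 0.0944] [0.4007 0.2691 0.0851] [0.427  0.2992 0.1113]
   body [0.3874 0.2606 0.015 ] [0.4362 0.2966 0.0447]
dB 68 [0.5671 0.1583 0.0936] [0.5526 0.1447 0.0852] [0.5842 0.1713 0.1101]
   body [0.543  0.1352 0.015 ] [0.5882 0.1761 0.045 ]
(369, 308) [ 0.4536 -0.3539  0.141 ]
(367, 300) [ 0.4644 -0.3321  0.136 ]
(371, 329) [ 0.4469 -0.3755  0.104 ]
(373, 335) [ 0.448  -0.3824  0.092 ]
(375, 310) [ 0.4592 -0.3658  0.1442]
(378, 330) [ 0.4575 -0.3843  0.104 ]
1.1 [[-0.9502  0.3115 -0.    ]
 [ 0.3115  0.9502  0.    ]
 [ 0.      0.     -1.    ]]
352.3137349290807 324.0573159638084 204.5696695444253 [0.1063 0.5433 0.374 ] [[ 0.3114  0.9503  0.0003]
 [ 0.9158 -0.3002  0.2668]
 [ 0.2536 -0.0828 -0.9638]]
```

```bash
python3 - <<'E'
from h import *
np.set_printoptions(precision=4,suppress=True)
yw=np.deg2rad(-7); ex=np.array([np.cos(yw),np.sin(yw),0]); ey=np.array([-ex[1],ex[0],0]); C=np.array([.481,-.195,0])
P=cloud('side',np.load('pics/side0.npy'))
Q=P.reshape(-1,3)-C; Q=np.c_[Q@ex,Q@ey,Q[:,2]]
m=(Q[:,1]<-.125)&(Q[:,1]>-.2)&(Q[:,2]>.06)&(Q[:,2]<.18)&(abs(Q[:,0])<.04)
q=Q[m]; print(len(q),np.percentile(q[:,0],[2,10,25,50,75]))
# pan rect with |y'|<0.1 for yaw
m=(abs(Q[:,2]-.14)<.012)&(abs(Q[:,0])<.1)&(abs(Q[:,1]+.0)<.118)
print(cv2.minAreaRect((Q[m][:,:2]*1000).astype(np.float32)), Q[m].min(0),Q[m].max(0))
pics=[]
for cam in ['side','scene']:
    im=cv2.imread(f'pics/{cam}0.png'); 
    S=4; W=[(-.115,.185),(-.205,.185),(-.205,.075),(-.115,.075)]
    src=np.float32([proj(cam,C+ex*-.013+ey*y+np.array([0,0,z])) for y,z in W]); dst=np.float32([(0,0),(360,0),(360,440),(0,440)])
    o=cv2.warpPerspective(im,cv2.getPerspectiveTransform(src,dst),(360,440),flags=cv2.INTER_CUBIC)
    for k in range(0,12): cv2.putText(o,str(180-10*k),(0,20+40*k+4),0,.35,(0,0,255),1); cv2.line(o,(24,20+40*k),(34,20+40*k),(0,0,255),1)
    pics.append(o)
    for n in ['pointer','index']:
        r=pinpoint(cam,n)
        if r:
            o_,d=ray(cam,r[0]['pixel']); X=o_+d*((C+ex*-.013-o_)@ex)/(d@ex); print(cam,n,r[0]['conf'],(X-C)@ey,X[2])
cv2.imwrite('pics/r1.png',cv2.hconcat(pics))
E
```

```text
1028 [-0.0142 -0.009  -0.0008  0.0003  0.0046]
((0.35826873779296875, -4.028594970703125), (161.5854034423828, 227.4911346435547), 0.03688514605164528) [-0.0804 -0.1178  0.1304] [0.0812 0.1097 0.1496]
side pointer 0.63 -0.1567143658346362 0.14339254981482297
side index 0.43 -0.17480709672934047 0.12257437667546822
scene pointer 0.82 -0.1437379117290334 0.1523865285091519
scene index 0.48 -0.12577545668299608 0.12734956482520898
```

View pics/r1.png

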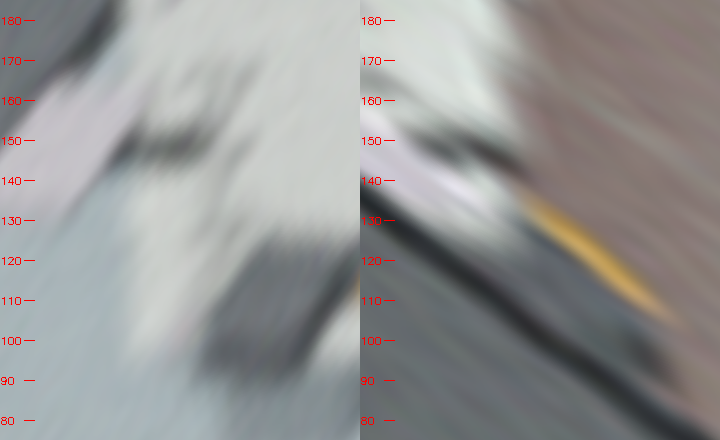

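The rectified strips are too blurred to settle the setting. The tab lies roughly 35–45 mm below the pointer, so at least one reagent bottle is needed either way. I check for tall obstacles, then fetch reagent_a.

```bash
cat >> h.py <<'E'
yw=np.deg2rad(-7); ex=np.array([np.cos(yw),np.sin(yw),0]); ey=np.array([-ex[1],ex[0],0]); C=np.array([.481,-.195,0])
def go(*pts):
    s=env.observe(); R=np.array(s['tool_rot']); p=np.array(s['position']); print('t',s['time_s'],'pos',np.round(p,4),'w',s['grip_width'])
    for q in pts:
        q=np.array(q,float); d=R.T@(q-p); print(np.round(q,3),'d_tool',np.round(d,4),'rows>=',np.ceil(np.linalg.norm(d)/.0625)); p=q
E
python3 - <<'E'
from h import *
for cam in ['scene','side']:
    P=cloud(cam,np.load(f'pics/{cam}0.npy')).reshape(-1,3)
    m=(P[:,2]>.115)&(P[:,0]>.25)&(P[:,0]<.8)&(P[:,1]>-.1)&(P[:,1]<.5)
    q=np.round(P[m]/.05)*.05; u,n=np.unique(q,axis=0,return_counts=True)
    print(cam,[(list(np.round(a,2)),b) for a,b in zip(u,n) if b>5])
a=C+ex*.038+ey*.02; b=C-ex*.038+ey*.02; print(a,b)
go((.577,.3115,.231),(.577,.3115,.068),(.577,.3115,.27),(a[0],a[1],.27),(a[0],a[1],.183))
E
```

```text
scene [([np.float64(0.4), np.float64(-0.1), np.float64(0.15)], np.int64(43)), ([np.float64(0.45), np.float64(-0.1), np.float64(0.15)], np.int64(127)), ([np.float64(0.5), np.float64(-0.1), np.float64(0.15)], np.int64(99)), ([np.float64(0.55), np.float64(-0.1), np.float64(0.15)], np.int64(91)), ([np.float64(0.75), np.float64(-0.1), np.float64(0.25)], np.int64(36)), ([np.float64(0.75), np.float64(-0.05), np.float64(0.25)], np.int64(106)), ([np.float64(0.8), np.float64(-0.1), np.float64(0.25)], np.int64(36))]
side [([np.float64(0.4), np.float64(-0.1), np.float64(0.15)], np.int64(38)), ([np.float64(0.45), np.float64(-0.1), np.float64(0.15)], np.int64(170)), ([np.float64(0.5), np.float64(-0.1), np.float64(0.15)], np.int64(126)), ([np.float64(0.55), np.float64(-0.1), np.float64(0.15)], np.int64(69)), ([np.float64(0.75), np.float64(-0.1), np.float64(0.25)], np.int64(63)), ([np.float64(0.75), np.float64(-0.05), np.float64(0.25)], np.int64(92)), ([np.float64(0.8), np.float64(-0.1), np.float64(0.25)], np.int64(55))]
[ 0.52115414 -0.17978011  0.        ] [ 0.44572063 -0.17051804  0.        ]
t 1.3 pos [0.1713 0.5226 0.2313] w 0.08564596702784798
[0.577 0.312 0.231] d_tool [-4.513e-01 -7.420e-02  3.000e-04] rows>= 8.0
[0.577 0.312 0.068] d_tool [-0.    -0.     0.163] rows>= 3.0
[0.577 0.312 0.27 ] d_tool [ 0.     0.    -0.202] rows>= 4.0
[ 0.521 -0.18   0.27 ] d_tool [-0.1    -0.4842 -0.    ] rows>= 8.0
[ 0.521 -0.18   0.183] d_tool [-0.    -0.     0.087] rows>= 2.0
```

Request:
move_arm(plan="-0.03 -0.005 0 0 0 0 0.06;-0.045 -0.0075 0 0 0 0 0.06;-0.05 -0.008 0 0 0 0 0.06;-0.05 -0.008 0 0 0 0 0.06;-0.05 -0.008 0 0 0 0 0.06;-0.05 -0.008 0 0 0 0 0.06;-0.05 -0.008 0 0 0 0 0.06;-0.05 -0.008 0 0 0 0 0.06;-0.0463 -0.0087 0.02 0 0 0 0.06;-0.03 -0.005 0.03 0 0 0 0.06;0 0 0.02 0 0 0 0.06;0 0 0 0 0 0 0.06", grip_force=35)

```text
time_s: 2.8
position: [0.5766, 0.3111, 0.1597]
tool_rot: [[-0.95, 0.312, -0.003], [0.312, 0.95, -0.001], [0.003, -0.002, -1.0]]
ft_force: [-0.1, -0.2, 0.7]
grip_width: 0.0601
gripper_force: 0.0
```

```bash
python3 - <<'E'
from h import *
im,d=viewer.get_image('wrist'); cv2.imwrite('pics/w1.png',im[:,:,::-1])
for r in pinpoint('wrist','reagent_a'): print(r, atz('wrist',r['pixel'],0))
P=cloud('wrist',d).reshape(-1,3); q=P[(np.hypot(P[:,0]-.577,P[:,1]-.3115)<.035)&(P[:,2]>.085)&(P[:,2]<.105)]; print(len(q),q.min(0) if len(q) else 0,q.max(0) if len(q) else 0)
go((.577,.3115,.068))
E
```

```text
{'pixel': [77.0, 109.5], 'conf': 0.93} [0.4500183 0.1359735 0.       ]
{'pixel': [330.5, 185.4], 'conf': 0.7} [0.57755706 0.31726116 0.        ]
{'pixel': [395.2, 263.1], 'conf': 0.68} [0.66773108 0.35224575 0.        ]
{'pixel': [40.5, 221.4], 'conf': 0.65} [0.52734626 0.056379   0.        ]
1382 [0.56493417 0.30159335 0.08500329] [0.59032279 0.3267111  0.09889823]
t 2.9 pos [0.5772 0.3118 0.1623] w 0.06013580455295662
[0.577 0.312 0.068] d_tool [ 0.0001 -0.0004  0.0943] rows>= 2.0
```

The wrist view puts the cap centre at (0.5775, 0.314), within 2 mm of the TCP. Going down to grip.

Request:
move_arm(plan="0 0.002 0.03 0 0 0 0.06;0 0 0.035 0 0 0 0.06;0 0 0.02 0 0 0 0.06;0 0 0.009 0 0 0 0.06;0 0 0 0 0 0 0.02;0 0 0 0 0 0 0.02;0 0 0 0 0 0 0.02;0 0 0 0 0 0 0.02;0 0 -0.01 0 0 0 0.02;0 0 -0.03 0 0 0 0.02;0 0 -0.05 0 0 0 0.02;0 0 -0.05 0 0 0 0.02", grip_force=35)

```text
time_s: 4.4
position: [0.5772, 0.313, 0.2089]
tool_rot: [[-0.95, 0.312, -0.001], [0.312, 0.95, -0.001], [0.001, -0.001, -1.0]]
ft_force: [0.8, 0.0, -2.3]
grip_width: 0.0248
gripper_force: 34.2
```

Request:
move_arm(plan="-0.004 -0.02 -0.03 0 0 0 0.02;-0.008 -0.038 -0.015 0 0 0 0.02;-0.01 -0.048 0 0 0 0 0.02;-0.01 -0.048 0 0 0 0 0.02;-0.01 -0.048 0 0 0 0 0.02;-0.01 -0.048 0 0 0 0 0.02;-0.01 -0.048 0 0 0 0 0.02;-0.01 -0.048 0 0 0 0 0.02;-0.01 -0.048 0 0 0 0 0.02;-0.009 -0.045 0 0 0 0 0.02;-0.006 -0.031 0 0 0 0 0.02;-0.003 -0.016 0 0 0 0 0.02")

```text
time_s: 5.9
position: [0.5207, -0.1809, 0.2524]
tool_rot: [[-0.95, 0.313, -0.001], [0.313, 0.95, 0.0], [0.001, -0.0, -1.0]]
ft_force: [-0.0, 1.0, -1.5]
grip_width: 0.0252
gripper_force: 34.3
```

```bash
python3 - <<'E'
from h import *
im,d=viewer.get_image('wrist'); cv2.imwrite('pics/w2.png',im[:,:,::-1])
s=viewer.get_image('side'); P=cloud('side',s[1]).reshape(-1,3)
go((.521,-.18,.25),(.521,-.18,.183)); p=env.observe()['position']
q=P[(np.hypot(P[:,0]-p[0],P[:,1]-p[1])<.035)&(P[:,2]>.15)&(P[:,2]<.30)]; print(len(q),q.min(0),np.percentile(q[:,2],[1,5]))
cv2.imwrite('pics/w2s.png',cv2.hconcat([cv2.resize(im,(400,250))[:,:,::-1],cv2.resize(s[0][100:350,200:600],(400,250))[:,:,::-1]]))
E
```

```text
t 6.0 pos [ 0.521  -0.1804  0.2523] w 0.02530932093881778
[ 0.521 -0.18   0.25 ] d_tool [0.0001 0.0004 0.0023] rows>= 1.0
[ 0.521 -0.18   0.183] d_tool [-0.     0.     0.067] rows>= 2.0
825 [ 0.49361789 -0.21160388  0.18428643] [0.1868865  0.19144993]
```

View pics/w2s.png

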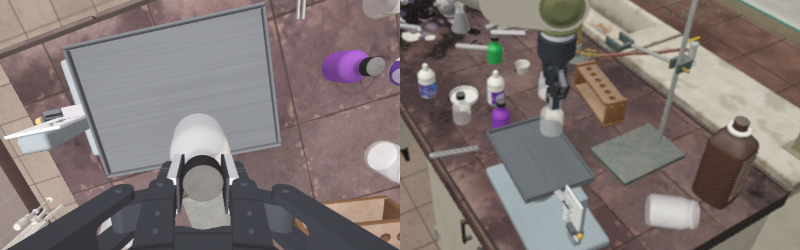

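The bottle hangs upright over the back of the pan; the wrist view shows it at about (200,145), clear inside the rim. Lowering it until the spring carries it.

Request:
move_arm(plan="0 0 0.02 0 0 0 0.02;0 0 0.02 0 0 0 0.02;0 0 0.01 0 0 0 0.02;0 0 0.01 0 0 0 0.02;0 0 0.007 0 0 0 0.02;0 0 0.004 0 0 0 0.02;0 0 0 0 0 0 0.02;0 0 0 0 0 0 0.02")

```text
time_s: 7.0
position: [0.5215, -0.1796, 0.1817]
tool_rot: [[-0.95, 0.312, 0.001], [0.312, 0.95, -0.0], [-0.001, -0.0, -1.0]]
ft_force: [-0.3, 1.6, 1.0]
grip_width: 0.0252
gripper_force: 34.7
```

Request:
move_arm(plan="0 0 0 0 0 0 0.035;0 0 0 0 0 0 0.05;0 0 0 0 0 0 0.06;0 0 0 0 0 0 0.06;0 0 -0.02 0 0 0 0.06;0 0 -0.04 0 0 0 0.06;0 0 -0.05 0 0 0 0.06;0.02 0.02 -0.01 0 0 0 0.06;0.03 0.04 0 0 0 0 0.06;0.02 0.05 0 0 0 0 0.06;0.01 0.05 0 0 0 0 0.06;0 0.04 0 0 0 0 0.06")

```text
time_s: 8.5
position: [0.5073, 0.0373, 0.3018]
tool_rot: [[-0.95, 0.311, 0.001], [0.311, 0.95, -0.0], [-0.001, 0.0, -1.0]]
ft_force: [-0.6, -0.1, 0.3]
grip_width: 0.0599
gripper_force: 0.0
```

```bash
python3 - <<'E'
from h import *
ims=[]
for cam in ['side','scene','wrist']:
    im,d=viewer.get_image(cam); cv2.imwrite(f'pics/{cam}3.png',im[:,:,::-1]); np.save(f'pics/{cam}3.npy',d)
    if cam!='wrist':
        Q=cloud(cam,d).reshape(-1,3)-C; Q=np.c_[Q@ex,Q@ey,Q[:,2]]
        m=(abs(Q[:,0])<.06)&(abs(Q[:,1])<.09)&(Q[:,2]>.05)&(Q[:,0]<0); print(cam,'floor z',np.median(Q[m][:,2]))
s=cv2.imread('pics/side3.png')[285:345,345:405]; t=cv2.imread('pics/side3.png')[160:360,260:460]
cv2.imwrite('pics/c3.png',cv2.hconcat([cv2.resize(x,(400,400),interpolation=cv2.INTER_CUBIC) for x in (s,t)]))
go((.4485,.137,.2),(.4485,.137,.068))
E
```

```text
side floor z 0.11689106462474108
scene floor z 0.1154647356847412
t 8.65 pos [0.5077 0.0367 0.3012] w 0.06007229775123169
[0.448 0.137 0.2  ] d_tool [0.0872 0.0771 0.1012] rows>= 3.0
[0.448 0.137 0.068] d_tool [-0.     0.     0.132] rows>= 3.0
```

View pics/c3.png

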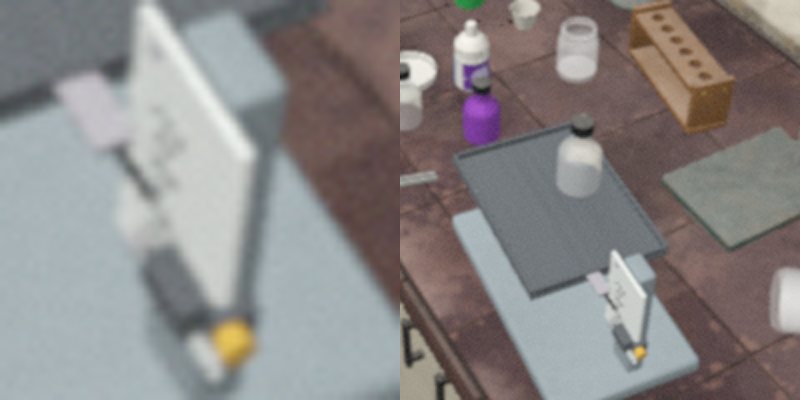

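The pan sank 20 mm and the bottle stands upright. In the side view the tip is at about (368,315) and the tab is still 10 px lower. Now a frontal look at the plate with the wrist camera.

Request:
move_arm(plan="0.006 -0.02 0 0 0 0 0.06;0.006 -0.04 0 0 0 0 0.06;0.008 -0.048 0 0 0 0 0.06;0.008 -0.048 0 0 0 0 0.06;0.008 -0.048 0 0 0 0 0.06;0.008 -0.048 0 0 0 0 0.06;0.008 -0.048 0 0 0 0 0.06;0.008 -0.048 0.02 0 0 0 0.06;0.008 -0.048 0.05 0 0 0 0.06;0.006 -0.046 0.05 0 0 0 0.06;0 0 0.03 0 -0.17 0 0.06;0 0 0 0 -0.17 0 0.06")

```text
time_s: 10.15
position: [0.3022, -0.3537, 0.159]
tool_rot: [[-0.894, 0.314, 0.319], [0.296, 0.949, -0.104], [-0.336, 0.002, -0.942]]
ft_force: [0.9, -0.9, 0.2]
grip_width: 0.0598
gripper_force: 0.0
```

```bash
python3 - <<'E'
from h import *
np.set_printoptions(precision=4,suppress=True)
im,d=viewer.get_image('wrist'); cv2.imwrite('pics/w4.png',im[:,:,::-1]); np.save('pics/w4.npy',d)
print(proj('wrist',np.array([.447,-.376,.1])))
for n in ['pointer','index']:
    for r in pinpoint('wrist',n)[:2]:
        o_,dd=ray('wrist',r['pixel']); X=o_+dd*((C+ex*-.015-o_)@ex)/(dd@ex); print(n,r,(X-C)@ey,X[2])
p=proj('wrist',np.array([.447,-.376,.115])).astype(int); u,v=np.clip(p[0]-65,0,510),np.clip(p[1]-65,0,270)
print(u,v); cv2.imwrite('pics/c4.png',cv2.resize(im[v:v+130,u:u+130,::-1],(600,600),interpolation=cv2.INTER_CUBIC))
go()
E
```

```text
[353.3281 341.2285]
pointer {'pixel': [386.1, 363.0], 'conf': 0.74} -0.16066713866941643 0.12282881315160327
index {'pixel': [377.2, 338.2], 'conf': 0.87} -0.16536522548318447 0.1020333328475069
291 270
t 10.3 pos [ 0.3019 -0.3539  0.1607] w 0.05975803740622202
```

View pics/c4.png

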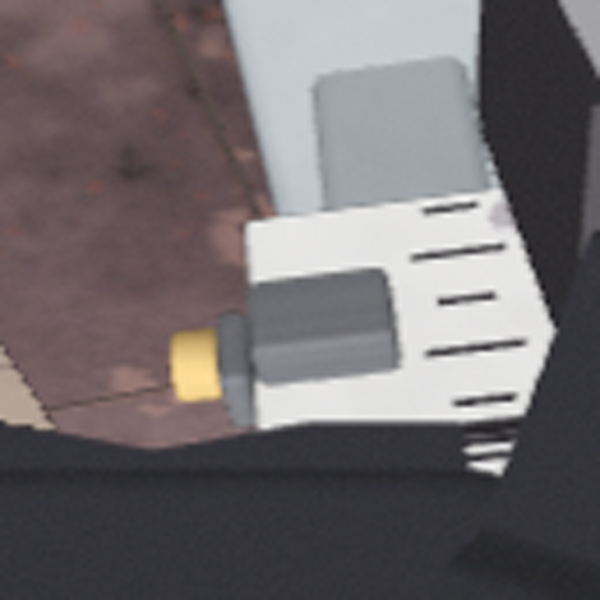

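The wrist view shows the tick lines 10 mm apart at about 48 crop px. The tab's upper edge on the plate is at crop row 378, so its middle is near 342. The pointer is at row 435. That leaves about 19–21 mm to go, so the setting is about 40 mm and a second 200 g bottle is right. Fetching the pale reagent at (0.4485, 0.137).

Request:
move_arm(plan="0 0 -0.04 0 0.17 0 0.06;0 0 -0.05 0 0.17 0 0.06;0.001 0.03 -0.02 0 0 0 0.06;0.001 0.048 0 0 0 0 0.06;0.001 0.052 0 0 0 0 0.06;0.001 0.052 0 0 0 0 0.06;0.001 0.052 0 0 0 0 0.06;0.001 0.052 0 0 0 0 0.06;0.001 0.052 0 0 0 0 0.06;0.001 0.052 0 0 0 0 0.06;0.001 0.05 0 0 0 0 0.06;0 0.04 0.02 0 0 0 0.06")

```text
time_s: 11.8
position: [0.4255, 0.1138, 0.2495]
tool_rot: [[-0.95, 0.312, 0.004], [0.312, 0.95, -0.004], [-0.005, -0.003, -1.0]]
ft_force: [0.3, 0.3, 0.4]
grip_width: 0.06
gripper_force: 0.0
```

```bash
python3 - <<'E'
from h import *
im,d=viewer.get_image('wrist')
P=cloud('wrist',d).reshape(-1,3); q=P[(np.hypot(P[:,0]-.4485,P[:,1]-.137)<.035)&(P[:,2]>.085)&(P[:,2]<.105)]; print(len(q),q.min(0) if len(q) else 0,q.max(0) if len(q) else 0)
print(proj('wrist',np.array([.4485,.137,.095])))
go((.4485,.137,.15),(.4485,.137,.068)); print(env.observe()['tool_rot'])
E
```

```text
659 [0.43364806 0.12717814 0.0850501 ] [0.45878013 0.15203279 0.09323874]
[356.00017851 207.96441233]
t 11.85 pos [0.4249 0.1165 0.2463] w 0.060110532834069856
[0.448 0.137 0.15 ] d_tool [-0.0161  0.027   0.0962] rows>= 2.0
[0.448 0.137 0.068] d_tool [-0.      0.0002  0.082 ] rows>= 2.0
[[-9.50562631e-01  3.10530615e-01 -1.19194637e-03]
 [ 3.10532645e-01  9.50559787e-01 -2.35953531e-03]
 [ 4.00308334e-04 -2.61302435e-03 -9.99996506e-01]]
```

Request:
move_arm(plan="-0.0147 0.0275 0.03 0 0 0 0.06;0 0 0.05 0 0 0 0.06;0 0 0.045 0 0 0 0.06;0 0 0.03 0 0 0 0.06;0 0 0.02 0 0 0 0.06;0 0 0.003 0 0 0 0.06;0 0 0 0 0 0 0.02;0 0 0 0 0 0 0.02;0 0 0 0 0 0 0.02;0 0 0 0 0 0 0.02;0 0 -0.01 0 0 0 0.02;0 0 -0.03 0 0 0 0.02")

```text
time_s: 13.35
position: [0.4457, 0.1335, 0.11]
tool_rot: [[-0.95, 0.312, -0.003], [0.312, 0.95, -0.001], [0.002, -0.002, -1.0]]
ft_force: [0.4, -0.2, -2.3]
grip_width: 0.0246
gripper_force: 34.1
```

```bash
python3 - <<'E'
from h import *
b=C-ex*.038+ey*.02
go((b[0],b[1],.25),(b[0],b[1],.068+.096-.001)); print(env.observe()['ft_force'])
E
```

```text
t 13.35 pos [0.4457 0.1335 0.11  ] w 0.02461062352961193
[ 0.446 -0.171  0.25 ] d_tool [-0.0944 -0.2891 -0.1398] rows>= 6.0
[ 0.446 -0.171  0.163] d_tool [-0.0002  0.0001  0.087 ] rows>= 2.0
[ 0.36510658 -0.21414474 -2.29357325]
```

Request:
move_arm(plan="0 0 -0.04 0 0 0 0.02;-0.004 -0.01 -0.045 0 0 0 0.02;-0.01 -0.03 -0.035 0 0 0 0.02;-0.014 -0.042 -0.018 0 0 0 0.02;-0.014 -0.045 0 0 0 0 0.02;-0.014 -0.045 0 0 0 0 0.02;-0.014 -0.045 0 0 0 0 0.02;-0.014 -0.042 0 0 0 0 0.02;-0.0104 -0.03 0 0 0 0 0.02;0 0 0 0 0 0 0.02;0 0 0.02 0 0 0 0.02;0 0 0.02 0 0 0 0.02")

```text
time_s: 14.85
position: [0.4458, -0.1694, 0.2078]
tool_rot: [[-0.95, 0.311, 0.0], [0.311, 0.95, -0.0], [-0.0, -0.0, -1.0]]
ft_force: [-0.2, 0.2, -1.9]
grip_width: 0.025
gripper_force: 34.0
```

```bash
python3 - <<'E'
from h import *
b=C-ex*.038+ey*.02
go((b[0],b[1],.163)); print(env.observe()['ft_force'])
E
```

```text
t 14.85 pos [ 0.4458 -0.1694  0.2078] w 0.024956629237634528
[ 0.446 -0.171  0.163] d_tool [-0.0003 -0.001   0.0448] rows>= 1.0
[-0.22376713  0.16744121 -1.94133407]
```

Request:
move_arm(plan="0 0 0.012 0 0 0 0.02;0 0 0.01 0 0 0 0.02;0 0 0.008 0 0 0 0.02;0 0 0.006 0 0 0 0.02;0 0 0.005 0 0 0 0.02;0 0 0 0 0 0 0.02;0 0 0 0 0 0 0.02;0 0 0 0 0 0 0.02")

```text
time_s: 15.85
position: [0.4461, -0.1703, 0.1669]
tool_rot: [[-0.95, 0.312, 0.0], [0.312, 0.95, -0.0], [-0.0, -0.0, -1.0]]
ft_force: [1.3, 1.0, 0.9]
grip_width: 0.0247
gripper_force: 34.4
```

Request:
move_arm(plan="0 0 0.003 0 0 0 0.02;0 0 0 0 0 0 0.02;0 0 0 0 0 0 0.035;0 0 0 0 0 0 0.05;0 0 0 0 0 0 0.06;0 0 0 0 0 0 0.06;0 0 -0.02 0 0 0 0.06;0 0 -0.04 0 0 0 0.06;0 0 -0.05 0 0 0 0.06;0.01 0.04 -0.02 0 0 0 0.06;0.01 0.05 0 0 0 0 0.06;0.01 0.05 0 0 0 0 0.06")

```text
time_s: 17.35
position: [0.4612, -0.0266, 0.294]
tool_rot: [[-0.95, 0.312, 0.001], [0.312, 0.95, -0.0], [-0.001, 0.0, -1.0]]
ft_force: [1.4, -0.7, 0.8]
grip_width: 0.06
gripper_force: 0.0
```

Request:
move_arm(plan="0.03 0.03 0 0 0 0 0.06;0.02 0.02 0 0 0 0 0.06;0 0 0 0 0 0 0.06;0 0 0 0 0 0 0.06")

```text
time_s: 17.85
position: [0.4296, 0.0346, 0.2937]
tool_rot: [[-0.95, 0.312, 0.0], [0.312, 0.95, -0.0], [-0.0, -0.0, -1.0]]
ft_force: [-0.2, 0.6, 0.9]
grip_width: 0.0598
gripper_force: 0.0
```

```bash
python3 - <<'E'
from h import *
for cam in ['side','scene']:
    im,d=viewer.get_image(cam); cv2.imwrite(f'pics/{cam}5.png',im[:,:,::-1])
    Q=cloud(cam,d).reshape(-1,3)-C; Q=np.c_[Q@ex,Q@ey,Q[:,2]]
    for nm,m in [('floor-',(abs(Q[:,0])<.07)&(Q[:,1]<-.04)&(Q[:,1]>-.095)&(Q[:,2]>.05)),('floor+',(abs(Q[:,0])<.07)&(Q[:,1]>.06)&(Q[:,1]<.095)&(Q[:,2]>.05))]: print(cam,nm,np.median(Q[m][:,2]))
s=cv2.imread('pics/side5.png')
cv2.imwrite('pics/c5.png',cv2.hconcat([cv2.resize(x,(400,400),interpolation=cv2.INTER_CUBIC) for x in (s[285:345,345:405],s[140:360,240:460])]))
print(env.observe()['time_s'])
E
```

```text
side floor- 0.09727117989040795
side floor+ 0.09743373845763684
scene floor- 0.09589214259538086
scene floor+ 0.09583330637131078
17.95
```

View pics/c5.png

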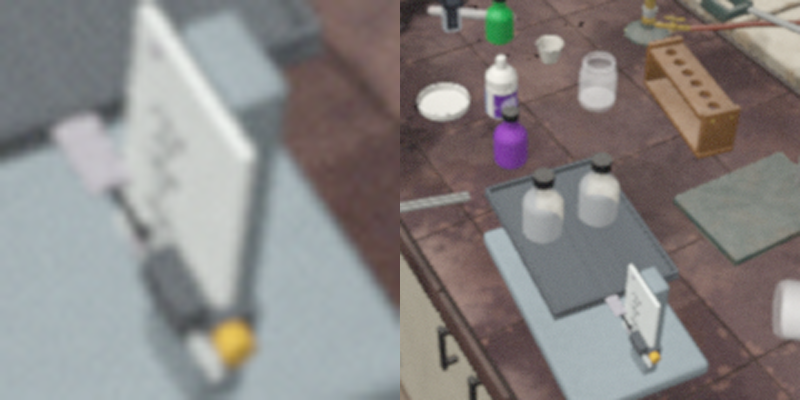

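The pan sank 39.5 mm and both bottles stand upright. In the side crop the tip is at the tab's left edge, near (147,237). I confirm from the front, tilted further so the fingers do not hide it.

Request:
move_arm(plan="0.006 -0.035 0 0 0 0 0.06;0.006 -0.05 0 0 0 0 0.06;0.006 -0.055 0 0 0 0 0.06;0.006 -0.055 0 0 0 0 0.06;0.005 -0.055 0 0 0 0 0.06;0 -0.055 0.02 0 0 0 0.06;0 -0.05 0.04 0 0 0 0.06;0 -0.039 0.04 0 -0.1 0 0.06;0 0 0.02 0 -0.16 0 0.06;0 0 0 0 -0.16 0 0.06;0 0 0 0 -0.16 0 0.06;0 0 0 0 0 0 0.06")

```text
time_s: 19.45
position: [0.3097, -0.3252, 0.198]
tool_rot: [[-0.808, 0.341, 0.48], [0.293, 0.94, -0.174], [-0.511, -0.0, -0.86]]
ft_force: [-0.5, -0.6, -0.4]
grip_width: 0.06
gripper_force: 0.0
```

```bash
python3 - <<'E'
from h import *
im,d=viewer.get_image('wrist'); cv2.imwrite('pics/w6.png',im[:,:,::-1])
p=proj('wrist',np.array([.447,-.37,.105])).astype(int); u,v=np.clip(p[0]-65,0,510),np.clip(p[1]-65,0,270)
print(p,u,v); cv2.imwrite('pics/c6.png',cv2.flip(cv2.resize(im[v:v+130,u:u+130,::-1],(600,600),interpolation=cv2.INTER_CUBIC),-1))
go()
E
```

```text
[329 270] 264 205
t 19.5 pos [ 0.3096 -0.3253  0.1976] w 0.05996015658157576
```

View pics/c6.png

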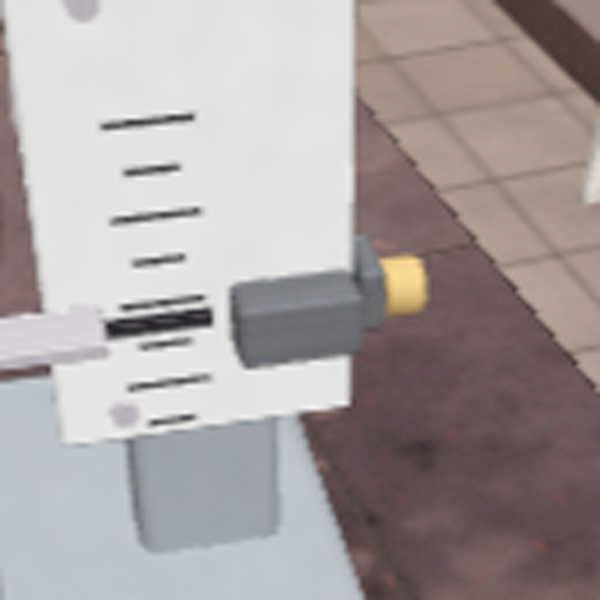

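Seen from the front, with the crop turned upright, the pointer tip at (212,318) lies beside the tab. The tab's left face spans rows 285–367, so the pointer is between its edges and the load is right.

```bash
python3 -c "
from rig import env
print(env.close_job())"
```

```text
the job is handed in; nothing more can be done
None
```

I stood both pale reagent bottles upright on the pan, which sank about 39.5 mm so the pointer rests between the tab's edges, and handed the job in at about 19.5 s without touching the other things; no verdict was returned.

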